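Transfer four bound manuscripts from the airing rack to the return rack in shelf order

TASK

The four small bound manuscripts have finished airing: move them from the wire-hooped wooden airing rack to the empty padded aluminium return rack, one in each bay, and keep their shelf order counted from the green end board that each rack has (the volume nearest the green end of the airing rack goes nearest the green end of the return rack, and so on along the row). Stand each one upright and square in its bay. Set them down gently: do not drop any or let any fall over.

Things in the scene. Friction and masses are not known exactly. Their poses are not given: they have to be found in the camera images.
- book_red: small rigid bound manuscript in red leather with a gold disc on each cover, paper showing on top, standing on its tail edge: 26 mm thick (its y, the way to grip it, from above near the top), 86 mm deep (its x; spine at -x), 122 mm tall (z up), 0.1 to 0.36 kg. Origin: centre of its underside.
- book_brown: small rigid bound manuscript in very dark brown leather with a large cream round label on each cover, paper showing on top, standing on its tail edge: 30 mm thick (its y, the way to grip it, from above near the top), 90 mm deep (its x; spine at -x), 126 mm tall (z up), 0.1 to 0.36 kg. Origin: centre of its underside.
- book_ochre: small rigid bound manuscript in ochre-yellow cloth with a gold disc on each cover, paper showing on top, standing on its tail edge: 22 mm thick (its y, the way to grip it, from above near the top), 80 mm deep (its x; spine at -x), 116 mm tall (z up), 0.1 to 0.36 kg. Origin: centre of its underside.
- book_blue: small rigid bound manuscript in blue cloth with a gold disc on each cover, paper showing on top, standing on its tail edge: 24 mm thick (its y, the way to grip it, from above near the top), 84 mm deep (its x; spine at -x), 119 mm tall (z up), 0.1 to 0.36 kg. Origin: centre of its underside.
- bay_red: fixed: the airing-rack place where the red volume starts (the alike places swap along the row). Felt pad 98 x 40 mm between steel wire hoops 44 mm tall, 43 mm apart. Origin: under the pad's centre; volumes stand 3 mm above it, 18 mm above the table. +y points along the row to that rack's green end board. Places 72 mm apart; rack's end boards 75 mm tall, rails 36 mm.
- bay_brown: fixed: the airing-rack place where the brown volume starts (the alike places swap along the row). Felt pad 98 x 40 mm between steel wire hoops 44 mm tall, 43 mm apart. Origin: under the pad's centre; volumes stand 3 mm above it, 18 mm above the table. +y points along the row to that rack's green end board. Places 72 mm apart; rack's end boards 75 mm tall, rails 36 mm.
- bay_ochre: fixed: the airing-rack place where the ochre volume starts (the alike places swap along the row). Felt pad 98 x 40 mm between steel wire hoops 44 mm tall, 43 mm apart. Origin: under the pad's centre; volumes stand 3 mm above it, 18 mm above the table. +y points along the row to that rack's green end board. Places 72 mm apart; rack's end boards 75 mm tall, rails 36 mm.
- bay_blue: fixed: the airing-rack place where the blue volume starts (the alike places swap along the row). Felt pad 98 x 40 mm between steel wire hoops 44 mm tall, 43 mm apart. Origin: under the pad's centre; volumes stand 3 mm above it, 18 mm above the table. +y points along the row to that rack's green end board. Places 72 mm apart; rack's end boards 75 mm tall, rails 36 mm.
- return_rack: fixed: empty aluminium rack. Four bays along its y, centres at y = -108, -36, 36, 108 mm, x = 0: each 42 mm wide (y), 112 mm deep (x), between dark foam blocks 57 mm high; lips 32 mm high in front and behind, end boards 75 mm; bay floors 15 mm above the table. Origin: centre of its underside, at table height. Volumes stand with their thickness along its y.
- green_end: fixed: the green end board of the return rack, 116 x 14 x 75 mm (x, y, z), the other end board being grey. At either end of the row: its origin (centre of the underside) lies at y = +155 or -155 mm on the return rack's y axis. The row begins at the green end.
Mind the look-alikes: they are no part of the job. Leave any turquoise look-alike of the book_brown alone.

How it is judged (in metres and radians):
At the end, for the whole second after the job is handed in: Each volume at rest in its own return-rack bay: within 15 mm of the bay centre along the rack, 18 mm across, underside 10-22 mm above the table, within 0.12 rad of upright and 0.26 rad of square; order from the green end board the same as in the airing rack from its green end board (x of book_red in the frame of return_rack between -0.018 and 0.018 m and z of book_red in the frame of return_rack between 0.01 and 0.022 m and (y of book_red in the frame of return_rack between -0.123 and -0.093 m or y of book_red in the frame of return_rack between -0.051 and -0.021 m or y of book_red in the frame of return_rack between 0.021 and 0.051 m or y of book_red in the frame of return_rack between 0.093 and 0.123 m) and angle between each of book_red, book_brown, book_ochre, book_blue's own z axis and vertical below 0.12 rad and angle between the y axis of each of book_red, book_brown, book_ochre, book_blue and the y axis of return_rack, either way round below 0.26 rad and linear speed of each of book_red, book_brown, book_ochre, book_blue below 0.02 m/s and x of book_brown in the frame of return_rack between -0.018 and 0.018 m and z of book_brown in the frame of return_rack between 0.01 and 0.022 m and (y of book_brown in the frame of return_rack between -0.123 and -0.093 m or y of book_brown in the frame of return_rack between -0.051 and -0.021 m or y of book_brown in the frame of return_rack between 0.021 and 0.051 m or y of book_brown in the frame of return_rack between 0.093 and 0.123 m) and x of book_ochre in the frame of return_rack between -0.018 and 0.018 m and z of book_ochre in the frame of return_rack between 0.01 and 0.022 m and (y of book_ochre in the frame of return_rack between -0.123 and -0.093 m or y of book_ochre in the frame of return_rack between -0.051 and -0.021 m or y of book_ochre in the frame of return_rack between 0.021 and 0.051 m or y of book_ochre in the frame of return_rack between 0.093 and 0.123 m) and x of book_blue in the frame of return_rack between -0.018 and 0.018 m and z of book_blue in the frame of return_rack between 0.01 and 0.022 m and (y of book_blue in the frame of return_rack between -0.123 and -0.093 m or y of book_blue in the frame of return_rack between -0.051 and -0.021 m or y of book_blue in the frame of return_rack between 0.021 and 0.051 m or y of book_blue in the frame of return_rack between 0.093 and 0.123 m) and ((y of bay_brown in the frame of bay_red above 0 m and y of green_end in the frame of return_rack above 0 m and y of book_brown in the frame of return_rack above -0.072 m and y of book_red in the frame of return_rack below -0.072 m) or (y of bay_brown in the frame of bay_red above 0 m and y of green_end in the frame of return_rack below 0 m and y of book_red in the frame of return_rack above -0.072 m and y of book_brown in the frame of return_rack below -0.072 m) or (y of bay_brown in the frame of bay_red above 0 m and y of each of green_end, book_brown in the frame of return_rack above 0 m and y of book_red in the frame of return_rack below 0 m) or (y of bay_brown in the frame of bay_red above 0 m and y of each of green_end, book_brown in the frame of return_rack below 0 m and y of book_red in the frame of return_rack above 0 m) or (y of bay_brown in the frame of bay_red above 0 m and y of green_end in the frame of return_rack above 0 m and y of book_brown in the frame of return_rack above 0.072 m and y of book_red in the frame of return_rack below 0.072 m) or (y of bay_brown in the frame of bay_red above 0 m and y of green_end in the frame of return_rack below 0 m and y of book_red in the frame of return_rack above 0.072 m and y of book_brown in the frame of return_rack below 0.072 m) or (y of bay_red in the frame of bay_brown above 0 m and y of green_end in the frame of return_rack above 0 m and y of book_red in the frame of return_rack above -0.072 m and y of book_brown in the frame of return_rack below -0.072 m) or (y of bay_red in the frame of bay_brown above 0 m and y of green_end in the frame of return_rack below 0 m and y of book_brown in the frame of return_rack above -0.072 m and y of book_red in the frame of return_rack below -0.072 m) or (y of bay_red in the frame of bay_brown above 0 m and y of each of green_end, book_red in the frame of return_rack above 0 m and y of book_brown in the frame of return_rack below 0 m) or (y of bay_red in the frame of bay_brown above 0 m and y of each of green_end, book_red in the frame of return_rack below 0 m and y of book_brown in the frame of return_rack above 0 m) or (y of bay_red in the frame of bay_brown above 0 m and y of green_end in the frame of return_rack above 0 m and y of book_red in the frame of return_rack above 0.072 m and y of book_brown in the frame of return_rack below 0.072 m) or (y of bay_red in the frame of bay_brown above 0 m and y of green_end in the frame of return_rack below 0 m and y of book_brown in the frame of return_rack above 0.072 m and y of book_red in the frame of return_rack below 0.072 m)) and ((y of bay_ochre in the frame of bay_red above 0 m and y of green_end in the frame of return_rack above 0 m and y of book_ochre in the frame of return_rack above -0.072 m and y of book_red in the frame of return_rack below -0.072 m) or (y of bay_ochre in the frame of bay_red above 0 m and y of green_end in the frame of return_rack below 0 m and y of book_red in the frame of return_rack above -0.072 m and y of book_ochre in the frame of return_rack below -0.072 m) or (y of bay_ochre in the frame of bay_red above 0 m and y of each of green_end, book_ochre in the frame of return_rack above 0 m and y of book_red in the frame of return_rack below 0 m) or (y of bay_ochre in the frame of bay_red above 0 m and y of each of green_end, book_ochre in the frame of return_rack below 0 m and y of book_red in the frame of return_rack above 0 m) or (y of bay_ochre in the frame of bay_red above 0 m and y of green_end in the frame of return_rack above 0 m and y of book_ochre in the frame of return_rack above 0.072 m and y of book_red in the frame of return_rack below 0.072 m) or (y of bay_ochre in the frame of bay_red above 0 m and y of green_end in the frame of return_rack below 0 m and y of book_red in the frame of return_rack above 0.072 m and y of book_ochre in the frame of return_rack below 0.072 m) or (y of bay_red in the frame of bay_ochre above 0 m and y of green_end in the frame of return_rack above 0 m and y of book_red in the frame of return_rack above -0.072 m and y of book_ochre in the frame of return_rack below -0.072 m) or (y of bay_red in the frame of bay_ochre above 0 m and y of green_end in the frame of return_rack below 0 m and y of book_ochre in the frame of return_rack above -0.072 m and y of book_red in the frame of return_rack below -0.072 m) or (y of bay_red in the frame of bay_ochre above 0 m and y of each of green_end, book_red in the frame of return_rack above 0 m and y of book_ochre in the frame of return_rack below 0 m) or (y of bay_red in the frame of bay_ochre above 0 m and y of each of green_end, book_red in the frame of return_rack below 0 m and y of book_ochre in the frame of return_rack above 0 m) or (y of bay_red in the frame of bay_ochre above 0 m and y of green_end in the frame of return_rack above 0 m and y of book_red in the frame of return_rack above 0.072 m and y of book_ochre in the frame of return_rack below 0.072 m) or (y of bay_red in the frame of bay_ochre above 0 m and y of green_end in the frame of return_rack below 0 m and y of book_ochre in the frame of return_rack above 0.072 m and y of book_red in the frame of return_rack below 0.072 m)) and ((y of bay_ochre in the frame of bay_brown above 0 m and y of green_end in the frame of return_rack above 0 m and y of book_ochre in the frame of return_rack above -0.072 m and y of book_brown in the frame of return_rack below -0.072 m) or (y of bay_ochre in the frame of bay_brown above 0 m and y of green_end in the frame of return_rack below 0 m and y of book_brown in the frame of return_rack above -0.072 m and y of book_ochre in the frame of return_rack below -0.072 m) or (y of bay_ochre in the frame of bay_brown above 0 m and y of each of green_end, book_ochre in the frame of return_rack above 0 m and y of book_brown in the frame of return_rack below 0 m) or (y of bay_ochre in the frame of bay_brown above 0 m and y of each of green_end, book_ochre in the frame of return_rack below 0 m and y of book_brown in the frame of return_rack above 0 m) or (y of bay_ochre in the frame of bay_brown above 0 m and y of green_end in the frame of return_rack above 0 m and y of book_ochre in the frame of return_rack above 0.072 m and y of book_brown in the frame of return_rack below 0.072 m) or (y of bay_ochre in the frame of bay_brown above 0 m and y of green_end in the frame of return_rack below 0 m and y of book_brown in the frame of return_rack above 0.072 m and y of book_ochre in the frame of return_rack below 0.072 m) or (y of bay_brown in the frame of bay_ochre above 0 m and y of green_end in the frame of return_rack above 0 m and y of book_brown in the frame of return_rack above -0.072 m and y of book_ochre in the frame of return_rack below -0.072 m) or (y of bay_brown in the frame of bay_ochre above 0 m and y of green_end in the frame of return_rack below 0 m and y of book_ochre in the frame of return_rack above -0.072 m and y of book_brown in the frame of return_rack below -0.072 m) or (y of bay_brown in the frame of bay_ochre above 0 m and y of each of green_end, book_brown in the frame of return_rack above 0 m and y of book_ochre in the frame of return_rack below 0 m) or (y of bay_brown in the frame of bay_ochre above 0 m and y of each of green_end, book_brown in the frame of return_rack below 0 m and y of book_ochre in the frame of return_rack above 0 m) or (y of bay_brown in the frame of bay_ochre above 0 m and y of green_end in the frame of return_rack above 0 m and y of book_brown in the frame of return_rack above 0.072 m and y of book_ochre in the frame of return_rack below 0.072 m) or (y of bay_brown in the frame of bay_ochre above 0 m and y of green_end in the frame of return_rack below 0 m and y of book_ochre in the frame of return_rack above 0.072 m and y of book_brown in the frame of return_rack below 0.072 m)) and ((y of bay_blue in the frame of bay_red above 0 m and y of green_end in the frame of return_rack above 0 m and y of book_blue in the frame of return_rack above -0.072 m and y of book_red in the frame of return_rack below -0.072 m) or (y of bay_blue in the frame of bay_red above 0 m and y of green_end in the frame of return_rack below 0 m and y of book_red in the frame of return_rack above -0.072 m and y of book_blue in the frame of return_rack below -0.072 m) or (y of bay_blue in the frame of bay_red above 0 m and y of each of green_end, book_blue in the frame of return_rack above 0 m and y of book_red in the frame of return_rack below 0 m) or (y of bay_blue in the frame of bay_red above 0 m and y of each of green_end, book_blue in the frame of return_rack below 0 m and y of book_red in the frame of return_rack above 0 m) or (y of bay_blue in the frame of bay_red above 0 m and y of green_end in the frame of return_rack above 0 m and y of book_blue in the frame of return_rack above 0.072 m and y of book_red in the frame of return_rack below 0.072 m) or (y of bay_blue in the frame of bay_red above 0 m and y of green_end in the frame of return_rack below 0 m and y of book_red in the frame of return_rack above 0.072 m and y of book_blue in the frame of return_rack below 0.072 m) or (y of bay_red in the frame of bay_blue above 0 m and y of green_end in the frame of return_rack above 0 m and y of book_red in the frame of return_rack above -0.072 m and y of book_blue in the frame of return_rack below -0.072 m) or (y of bay_red in the frame of bay_blue above 0 m and y of green_end in the frame of return_rack below 0 m and y of book_blue in the frame of return_rack above -0.072 m and y of book_red in the frame of return_rack below -0.072 m) or (y of bay_red in the frame of bay_blue above 0 m and y of each of green_end, book_red in the frame of return_rack above 0 m and y of book_blue in the frame of return_rack below 0 m) or (y of bay_red in the frame of bay_blue above 0 m and y of each of green_end, book_red in the frame of return_rack below 0 m and y of book_blue in the frame of return_rack above 0 m) or (y of bay_red in the frame of bay_blue above 0 m and y of green_end in the frame of return_rack above 0 m and y of book_red in the frame of return_rack above 0.072 m and y of book_blue in the frame of return_rack below 0.072 m) or (y of bay_red in the frame of bay_blue above 0 m and y of green_end in the frame of return_rack below 0 m and y of book_blue in the frame of return_rack above 0.072 m and y of book_red in the frame of return_rack below 0.072 m)) and ((y of bay_blue in the frame of bay_brown above 0 m and y of green_end in the frame of return_rack above 0 m and y of book_blue in the frame of return_rack above -0.072 m and y of book_brown in the frame of return_rack below -0.072 m) or (y of bay_blue in the frame of bay_brown above 0 m and y of green_end in the frame of return_rack below 0 m and y of book_brown in the frame of return_rack above -0.072 m and y of book_blue in the frame of return_rack below -0.072 m) or (y of bay_blue in the frame of bay_brown above 0 m and y of each of green_end, book_blue in the frame of return_rack above 0 m and y of book_brown in the frame of return_rack below 0 m) or (y of bay_blue in the frame of bay_brown above 0 m and y of each of green_end, book_blue in the frame of return_rack below 0 m and y of book_brown in the frame of return_rack above 0 m) or (y of bay_blue in the frame of bay_brown above 0 m and y of green_end in the frame of return_rack above 0 m and y of book_blue in the frame of return_rack above 0.072 m and y of book_brown in the frame of return_rack below 0.072 m) or (y of bay_blue in the frame of bay_brown above 0 m and y of green_end in the frame of return_rack below 0 m and y of book_brown in the frame of return_rack above 0.072 m and y of book_blue in the frame of return_rack below 0.072 m) or (y of bay_brown in the frame of bay_blue above 0 m and y of green_end in the frame of return_rack above 0 m and y of book_brown in the frame of return_rack above -0.072 m and y of book_blue in the frame of return_rack below -0.072 m) or (y of bay_brown in the frame of bay_blue above 0 m and y of green_end in the frame of return_rack below 0 m and y of book_blue in the frame of return_rack above -0.072 m and y of book_brown in the frame of return_rack below -0.072 m) or (y of bay_brown in the frame of bay_blue above 0 m and y of each of green_end, book_brown in the frame of return_rack above 0 m and y of book_blue in the frame of return_rack below 0 m) or (y of bay_brown in the frame of bay_blue above 0 m and y of each of green_end, book_brown in the frame of return_rack below 0 m and y of book_blue in the frame of return_rack above 0 m) or (y of bay_brown in the frame of bay_blue above 0 m and y of green_end in the frame of return_rack above 0 m and y of book_brown in the frame of return_rack above 0.072 m and y of book_blue in the frame of return_rack below 0.072 m) or (y of bay_brown in the frame of bay_blue above 0 m and y of green_end in the frame of return_rack below 0 m and y of book_blue in the frame of return_rack above 0.072 m and y of book_brown in the frame of return_rack below 0.072 m)) and ((y of bay_blue in the frame of bay_ochre above 0 m and y of green_end in the frame of return_rack above 0 m and y of book_blue in the frame of return_rack above -0.072 m and y of book_ochre in the frame of return_rack below -0.072 m) or (y of bay_blue in the frame of bay_ochre above 0 m and y of green_end in the frame of return_rack below 0 m and y of book_ochre in the frame of return_rack above -0.072 m and y of book_blue in the frame of return_rack below -0.072 m) or (y of bay_blue in the frame of bay_ochre above 0 m and y of each of green_end, book_blue in the frame of return_rack above 0 m and y of book_ochre in the frame of return_rack below 0 m) or (y of bay_blue in the frame of bay_ochre above 0 m and y of each of green_end, book_blue in the frame of return_rack below 0 m and y of book_ochre in the frame of return_rack above 0 m) or (y of bay_blue in the frame of bay_ochre above 0 m and y of green_end in the frame of return_rack above 0 m and y of book_blue in the frame of return_rack above 0.072 m and y of book_ochre in the frame of return_rack below 0.072 m) or (y of bay_blue in the frame of bay_ochre above 0 m and y of green_end in the frame of return_rack below 0 m and y of book_ochre in the frame of return_rack above 0.072 m and y of book_blue in the frame of return_rack below 0.072 m) or (y of bay_ochre in the frame of bay_blue above 0 m and y of green_end in the frame of return_rack above 0 m and y of book_ochre in the frame of return_rack above -0.072 m and y of book_blue in the frame of return_rack below -0.072 m) or (y of bay_ochre in the frame of bay_blue above 0 m and y of green_end in the frame of return_rack below 0 m and y of book_blue in the frame of return_rack above -0.072 m and y of book_ochre in the frame of return_rack below -0.072 m) or (y of bay_ochre in the frame of bay_blue above 0 m and y of each of green_end, book_ochre in the frame of return_rack above 0 m and y of book_blue in the frame of return_rack below 0 m) or (y of bay_ochre in the frame of bay_blue above 0 m and y of each of green_end, book_ochre in the frame of return_rack below 0 m and y of book_blue in the frame of return_rack above 0 m) or (y of bay_ochre in the frame of bay_blue above 0 m and y of green_end in the frame of return_rack above 0 m and y of book_ochre in the frame of return_rack above 0.072 m and y of book_blue in the frame of return_rack below 0.072 m) or (y of bay_ochre in the frame of bay_blue above 0 m and y of green_end in the frame of return_rack below 0 m and y of book_blue in the frame of return_rack above 0.072 m and y of book_ochre in the frame of return_rack below 0.072 m))); the robot touches nothing.
It fails at once if a volume is tipped over (more than 40 degrees from upright) (angle between any of book_red, book_brown, book_ochre, book_blue's own z axis and vertical above 0.7 rad).
It fails at once if a volume is dropped (faster than 0.65 m/s with no finger on it: a free fall of about 20 mm) ((linear speed of book_red above 0.65 m/s and contact force between the fingers and book_red below 0.05 N) or (linear speed of book_brown above 0.65 m/s and contact force between the fingers and book_brown below 0.05 N) or (linear speed of book_ochre above 0.65 m/s and contact force between the fingers and book_ochre below 0.05 N) or (linear speed of book_blue above 0.65 m/s and contact force between the fingers and book_blue below 0.05 N)).
It also fails if it takes over 117 s, if anything falls off the work surface, if the arm or the gripper's body presses on something with over 40 N, if the wrist force passes 120 N, or if a joint passes its speed limit or range.

ROBOT

A 6-joint arm with a two-finger parallel gripper is mounted at the origin on the work surface. World frame = base frame: x ahead of the robot, y to its left, z up, the work surface at z = 0. Lengths are in mm, angles in rad, forces in N, time in s.
With the tool pointing down it reaches from about 350 to 800 mm from the base axis. Payload 7.3 kg.
Tool frame: the origin (TCP) lies on the centre line of the jaws, within the pads' length; the fingertips stand 17 mm ahead of it and the grasp point (between the pads) lies 2 mm behind it; z points along the fingers, y is the line along which they close (so a half turn about z gives the same grasp; the last joint's range is limited). The gripper opens to 85 mm and grips with 20 to 120 N. Pads are 22 mm wide; open, the fingers measure 114 mm over their backs; the gripper's body (76 mm by 85 mm) begins 54 mm behind the grasp point. The pads swing forward as they close: fully open they stand 13 mm farther back than shut.
Start: joints at [-1.364, 0.342, 1.524, -0, 1.275, -0.146], TCP at [181.424, -492.674, 248.322] pointing down, gripper open.
Joint ranges: [-2.53, 2.53], [-0.77, 2.02], [0.04, 2.7], [-1, 4.14], [0.28, 2.66], [-3.11, 3.11]. Speed limits (rad/s): [2.57, 2.57, 3.14, 3.14, 3.14, 3.14].

INTERFACE

Orientations are given as a unit quaternion [w, x, y, z].
In Python, from workcell import ctrl, vision gives the robot as it stands. The module is installed in compiled form; this text tells all that it offers.
- The arm moves only by the shell command python3 -m inch 'ROWS' [OPENING]. ROWS is JSON, a list of rows, each a list of 2 entries, a list of its own where there are three numbers: the shift along the tool's x, y, z in units of 30 mm (1.0 is 30 mm), then the turn, a rotation vector about the tool's x, y, z in units of 5 degrees (1.0 is 5 degrees). In form: [[[dx, dy, dz], [wx, wy, wz]], ...]. A call has exactly 5 rows; each row shifts and turns the commanded pose from where the row before left it, along the tool's axes as they then stand; what a row does not reach is not made up. A row lasts 1/8 s, in which the tool goes at most 62.5 mm and 10.7 degrees, less where a joint would pass 70% of its speed; a pose out of reach is approached as far as the arm can. A call is refused whole if a number of a shift passes 1 or a number of a turn 1, either way. A call with a gripper value outside its range is refused whole. OPENING is the closure in counts, from 0 (fully open) to 255 (shut), set as the call begins (- or left out, the last holds). The fingers move at their own pace and stop on an object; the grip force is fixed at half the most. Time passes only in rows, so rows that do not move let the fingers close, or fill a call up. It gives the time, the measured TCP pose, the force, the opening and the grip force at its end, in the units of the state.
- ctrl.sense(): the state, without advancing time (a new reading comes with each control period).
- vision.grab_frame(name): name is "scene" or "top"; returns (picture, depth): 384x512x3 uint8, red, green, blue; 384x512 float32, mm along the optical axis (not along the pixel's ray), 0 where there is no reading.
- vision.camera_model(name): a dict with "camera_matrix" (3x3 intrinsics, pixels), "position" and "orientation" of the camera in the world. Camera axes: x right, y down, z forward; pixel columns grow to the right and rows downward; lengths in mm; the calibration is good to about 2 mm. A picture is of the moment at which its call begins. camera_model takes no time and is no camera call.
- ctrl.hand_in(): hands the job in; it is judged then, once.
The state is a dict: "time": time; "q": joint angles; "joint_velocities": joint speeds; "joint_torque": joint torques, N m; "eef_pos": TCP position; "tcp_rot": TCP orientation; "ft_force": force on the tool from outside, world axes, zero at the start; "torque": the same for the moment, N m; "opening": finger opening in mm; "grasp_force": force on a finger pad.
Only numpy, scipy, OpenCV 4.12 (cv2) and the standard library are available. Lean on these libraries where they do the work, as an engineer would, in place of code of your own. Each camera call takes 0.05 s, during which the arm holds its last target. There are 200 camera calls.

## Working session

There is one attempt and no reset: what is moved stays moved. The work goes in short steps, Python scripts to look and compute and a shell command to move; the robot and the scene stay as the last step left them, time stands still between calls to the robot, and variables do not carry over. Pictures are saved under pics/ and viewed, at most 14 in all, crops included, and the job is handed in when it is done.

```bash
mkdir -p pics; python3 - <<'E'
from workcell import ctrl,vision
import cv2,numpy as np
for n in("scene","top"):
    p,d=vision.grab_frame(n);cv2.imwrite(f"pics/{n}0.png",cv2.cvtColor(p,cv2.COLOR_RGB2BGR));np.save(f"pics/{n}0.npy",d)
    print(vision.camera_model(n))
s=ctrl.sense();print(s["time"],s["eef_pos"],s["tcp_rot"],s["opening"])
E
```

```text
{'camera_matrix': array([[368.88783268,   0.        , 260.98837035],
       [  0.        , 368.88783268, 191.63348615],
       [  0.        ,   0.        ,   1.        ]]), 'position': array([908.54194527, 421.90990383, 729.62980082]), 'orientation': array([-0.11872008,  0.32502818,  0.88622846, -0.30799568])}
{'camera_matrix': array([[436.28680274,   0.        , 259.43311049],
       [  0.        , 436.28680274, 199.4196952 ],
       [  0.        ,   0.        ,   1.        ]]), 'position': array([ 454.69501388,    6.07651844, 1310.90956469]), 'orientation': array([-0.03126567,  0.71441732, -0.69828247,  0.03212382])}
0.1 [ 181.35348269 -492.32571332  247.70598995] [-6.87808842e-04  9.84483281e-01  1.75477055e-01 -1.96578410e-05] 85.68277013565391
```

View pics/top0.png

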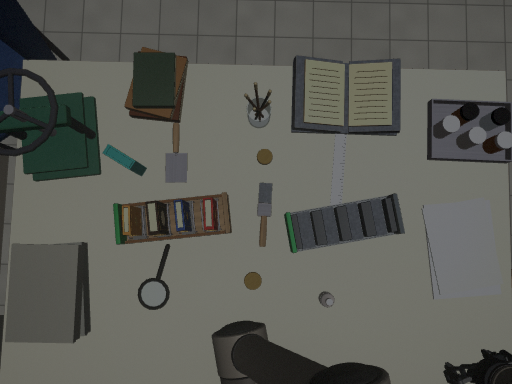

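View pics/scene0.png

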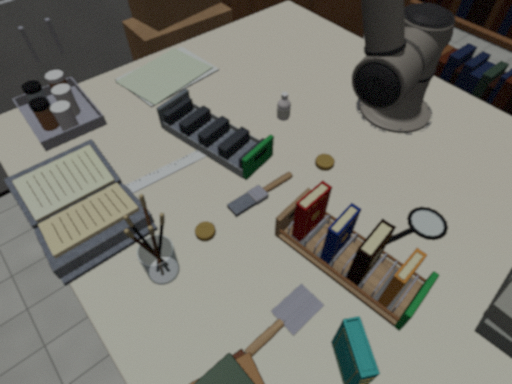

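Top view: the airing rack is at px (115–230, 195–243), with its green end at the left. From that end the order is ochre (132,220), brown (158,218), blue (183,216), red (210,214). The return rack is at px (288–403, 197–250), empty, with its green end at the left (291,232). The turquoise book is at (125,160).

```bash
cat > h.py <<'E'
import numpy as np,cv2
from scipy.spatial.transform import Rotation as R
from workcell import ctrl,vision
def rot(q): return R.from_quat(np.r_[q[1:],q[0]]).as_matrix()
def cloud(n,d):
    c=vision.camera_model(n);K=c["camera_matrix"];v,u=np.indices(d.shape)
    P=np.stack([(u-K[0,2])/K[0,0]*d,(v-K[1,2])/K[1,1]*d,d],-1)@rot(c["orientation"]).T+c["position"]
    P[d==0]=np.nan;return P
E
python3 - <<'E'
from h import *
np.set_printoptions(precision=1,suppress=True)
for n in("top","scene"):
    P=cloud(n,np.load(f"pics/{n}0.npy"));I=cv2.imread(f"pics/{n}0.png")[...,::-1].astype(int)
    x,y,z=P[...,0],P[...,1],P[...,2]
    print(n,"table z",np.nanmedian(z[(abs(x-450)<60)&(abs(y-0)<20)]))
    for nm,lo,hi,y0,y1 in(("books",105,155,40,440),("ret",48,85,-500,-60)):
        m=(z>lo)&(z<hi)&(y>y0)&(y<y1)&(x>330)&(x<560)
        k,l,st,ce=cv2.connectedComponentsWithStats(m.astype(np.uint8),connectivity=4)
        for i in range(1,k):
            if st[i,4]<12: continue
            Q=P[l==i];r=cv2.minAreaRect(Q[:,:2].astype(np.float32))
            print(nm,ce[i],st[i,4],"z",np.median(Q[:,2]),np.percentile(Q[:,2],95),"rect",np.array(r[0]),np.array(r[1]),r[2],"rgb",np.median(I[l==i],0))
    for y0,y1 in((40,440),(-500,-60)):
        m=(I[...,1]>1.6*I[...,0])&(I[...,1]>1.4*I[...,2])&(z>60)&(y>y0)&(y<y1)&(x>300)&(x<600)
        Q=P[m];r=cv2.minAreaRect(Q[:,:2].astype(np.float32));print("green",m.sum(),r,np.median(Q[:,2]))
E
```

```text
top table z 3.4470127488677917
books [208.5 214. ] 342 z 140.33696778516946 144.5268700196845 rect [518.1 142.8] [85.5 26.3] 3.7976536750793457 rgb [98.  58.5 53.5]
books [179.9 215.2] 337 z 137.24103857935506 141.17554915331465 rect [513.4 220.9] [85.1 25.3] 8.169007301330566 rgb [47. 53. 79.]
books [153.8 217.6] 488 z 143.88213722004934 148.56025783805165 rect [504.6 290.7] [91.  31.6] 8.487325668334961 rgb [51. 45. 37.]
books [127.3 220.2] 339 z 133.6545765258909 138.75998613222768 rect [496.8 363.4] [81.  23.8] 3.2257080078125 rgb [107.  79.  43.]
ret [367.9 220.2] 349 z 58.13908294364501 62.566225099801294 rect [ 515.6 -307.6] [92.4 30.5] 11.500898361206055 rgb [55. 57. 59.]
ret [394.7 218.6] 404 z 61.17947719925394 78.58384278574937 rect [ 520.2 -381.6] [87.4 33.3] 11.613043785095215 rgb [54. 55. 57.]
ret [343.2 222.9] 377 z 58.16103218135095 62.29466023539025 rect [ 505.7 -237.5] [99.2 32. ] 11.100821495056152 rgb [55. 57. 58.]
ret [318.8 227.3] 370 z 58.24931640708917 62.713494831963786 rect [ 491.2 -166.7] [99.2 30.9] 10.799829483032227 rgb [55. 57. 58.]
ret [293.4 231.7] 43
[... 1156 characters left out ...]
 33.4] 12.888895988464355 rgb [47.  50.5 55. ]
ret [212.5 127.7] 338 z 56.74888356969518 58.90814461032138 rect [ 508.1 -237.8] [101.3  32.5] 11.198551177978516 rgb [47. 50. 55.]
ret [232.5 139.2] 359 z 56.94098939912112 59.04175559506435 rect [ 494.1 -166.7] [101.5  30.8] 11.908724784851074 rgb [48. 51. 55.]
ret [255.5 150.7] 487 z 65.32455623402802 76.16437403846638 rect [479.4 -94.9] [117.1  34.6] 10.558106422424316 rgb [33. 70. 52.]
green 410 ((524.7440795898438, 377.710693359375), (90.87161254882812, 163.96592712402344), 45.80109786987305) 74.81693885719943
green 266 ((480.06463623046875, -84.23539733886719), (111.72373962402344, 14.423128128051758), 9.798933982849121) 73.48057413468405
```

```bash
cat > to.py <<'E'
import sys
from h import *
x,y,z,a=map(float,sys.argv[1:5]);s=ctrl.sense();M=rot(s["tcp_rot"])
c,n=np.cos(np.radians(a)),np.sin(np.radians(a));T=np.array([[c,n,0],[n,-c,0],[0,0,-1.]])
w=np.degrees(R.from_matrix(M.T@T).as_rotvec())/5
d=T.T@(np.array([x,y,z])-s["eef_pos"])/30
print("t %.2f"%s["time"],"pos",np.round(s["eef_pos"],1),"turn",np.round(w,2),"shift after turn",np.round(d,2),"open %.1f grip %.1f"%(s["opening"],s["grasp_force"]),"ft",np.round(s["ft_force"],1))
E
python3 -m inch '[[[0.63,-1,0],[0,0,0.8]],[[0.63,-1,0],[0,0,0.8]],[[0.63,-1,0],[0,0,0.8]],[[0.63,-1,0],[0,0,0.8]],[[0.63,-1,0],[0,0,0]]]' 90
python3 -m inch '[[[0.63,-1,0],[0,0,0]],[[0.63,-1,0],[0,0,0]],[[0.63,-1,0],[0,0,0]],[[0.63,-1,0],[0,0,0]],[[0.63,-1,0],[0,0,0]]]'
python3 -m inch '[[[0.63,-1,0],[0,0,0]],[[0.63,-1,0],[0,0,0]],[[0.63,-1,0],[0,0,0]],[[0.63,-1,0],[0,0,0]],[[0.63,-1,0],[0,0,0]]]'
python3 to.py 518.6 142.7 118 4.1
```

```text
time: 0.72
eef_pos: [241.9, -325.6, 248.1]
tcp_rot: [-0.0, 0.999, 0.036, -0.0]
ft_force: [0.1, -0.4, 0.1]
opening: 55.1
grasp_force: 0.0
time: 1.35
eef_pos: [325.2, -169.2, 248.2]
tcp_rot: [-0.0, 0.999, 0.037, -0.0]
ft_force: [0.6, -0.2, 0.3]
opening: 55.4
grasp_force: 0.0
time: 1.98
eef_pos: [408.5, -12.7, 248.1]
tcp_rot: [0.0, 0.999, 0.037, -0.0]
ft_force: [1.1, -1.0, 0.1]
opening: 55.3
grasp_force: 0.0
t 1.98 pos [408.5 -12.7 248.1] turn [0.   0.   0.02] shift after turn [ 4.03 -4.9   4.34] open 55.3 grip 0.0 ft [ 1.1 -1.   0.1]
```

```bash
python3 -m inch '[[[0.8,-1,0],[0,0,0]],[[0.8,-1,0],[0,0,0]],[[0.8,-1,0],[0,0,0]],[[0.8,-1,0],[0,0,0]],[[0.8,-0.9,0],[0,0,0]]]' >/dev/null
python3 -m inch '[[[0,0,0.5],[0,0,0]],[[0,0,0.5],[0,0,0]],[[0,0,0],[0,0,0]],[[0,0,0],[0,0,0]],[[0,0,0],[0,0,0]]]' >/dev/null
python3 to.py 518.6 142.7 118 4.1
```

```text
t 3.23 pos [517.3 141.2 218.9] turn [ 0.   -0.01  0.02] shift after turn [ 0.05 -0.05  3.36] open 55.4 grip 0.0 ft [ 0.4 -0.1 -0.3]
```

Well aligned. I'll descend, grip and lift slightly to check the grasp.

```bash
python3 -m inch '[[[0.05,-0.05,0.8],[0,0,0]],[[0,0,0.9],[0,0,0]],[[0,0,0.9],[0,0,0]],[[0,0,0.5],[0,0,0]],[[0,0,0.25],[0,0,0]]]'
python3 -m inch '[[[0,0,0],[0,0,0]],[[0,0,0],[0,0,0]],[[0,0,0],[0,0,0]],[[0,0,0],[0,0,0]],[[0,0,0],[0,0,0]]]' 255
python3 -m inch '[[[0,0,0],[0,0,0]],[[0,0,0],[0,0,0]],[[0,0,-0.1],[0,0,0]],[[0,0,-0.3],[0,0,0]],[[0,0,-0.5],[0,0,0]]]'
python3 to.py 527.9 -343 220 11
```

```text
time: 3.85
eef_pos: [518.6, 143.1, 117.5]
tcp_rot: [0.0, 0.999, 0.037, -0.0]
ft_force: [-0.7, -0.1, 0.5]
opening: 55.3
grasp_force: 0.0
time: 4.47
eef_pos: [519.1, 143.2, 118.6]
tcp_rot: [0.0, 0.999, 0.037, 0.001]
ft_force: [-0.6, -0.2, 6.2]
opening: 25.5
grasp_force: 59.6
time: 5.1
eef_pos: [517.9, 143.2, 144.9]
tcp_rot: [0.0, 0.999, 0.037, -0.001]
ft_force: [-0.5, -0.3, -2.6]
opening: 25.2
grasp_force: 58.9
t 5.10 pos [517.9 143.2 144.9] turn [ 0.    0.02 -1.36] shift after turn [-2.77 15.97 -2.5 ] open 25.2 grip 58.9 ft [-0.5 -0.3 -2.6]
```

```bash
python3 -m inch '[[[0,0,-0.8],[0,0,0]],[[0,0,-1],[0,0,0]],[[0,0,-0.7],[0,0,-0.4]],[[0,0.3,0],[0,0,-0.5]],[[-0.1,0.7,0],[0,0,-0.46]]]' >/dev/null
for i in 1 2; do python3 -m inch '[[[-0.17,1,0],[0,0,0]],[[-0.17,1,0],[0,0,0]],[[-0.17,1,0],[0,0,0]],[[-0.17,1,0],[0,0,0]],[[-0.17,1,0],[0,0,0]]]' >/dev/null; done
python3 -m inch '[[[-0.17,1,0],[0,0,0]],[[-0.17,1,0],[0,0,0]],[[-0.17,1,0],[0,0,0]],[[-0.17,0.7,0],[0,0,0]],[[-0.17,0.5,0],[0,0,0]]]' >/dev/null
python3 to.py 527.9 -343 220 11
```

```text
t 7.60 pos [ 525.8 -320.5  220.1] turn [-0. -0. -0.] shift after turn [-0.07  0.75  0.  ] open 25.6 grip 59.1 ft [-0.1  0.2 -2.8]
```

Now a top and scene look once over the bay, to verify the fit.

```bash
python3 -m inch '[[[-0.07,0.5,0],[0,0,0]],[[0,0.2,0],[0,0,0]],[[0,0,0.8],[0,0,0]],[[0,0,0.5],[0,0,0]],[[0,0,0],[0,0,0]]]' >/dev/null
python3 - <<'E'
from h import *
p,d=vision.grab_frame("scene");P=cloud("scene",d)
I=cv2.cvtColor(p,cv2.COLOR_RGB2BGR);np.save("pics/s1.npy",d)
cv2.imwrite("pics/s1.png",cv2.resize(I[40:190,100:300],None,fx=4,fy=4))
E
python3 to.py 527.9 -343 116 11
```

```text
t 8.28 pos [ 528.  -340.3  180.6] turn [-0.01  0.01  0.01] shift after turn [-0.02  0.09  2.15] open 25.3 grip 59.2 ft [ 0.5 -0.  -2.3]
```

View pics/s1.png

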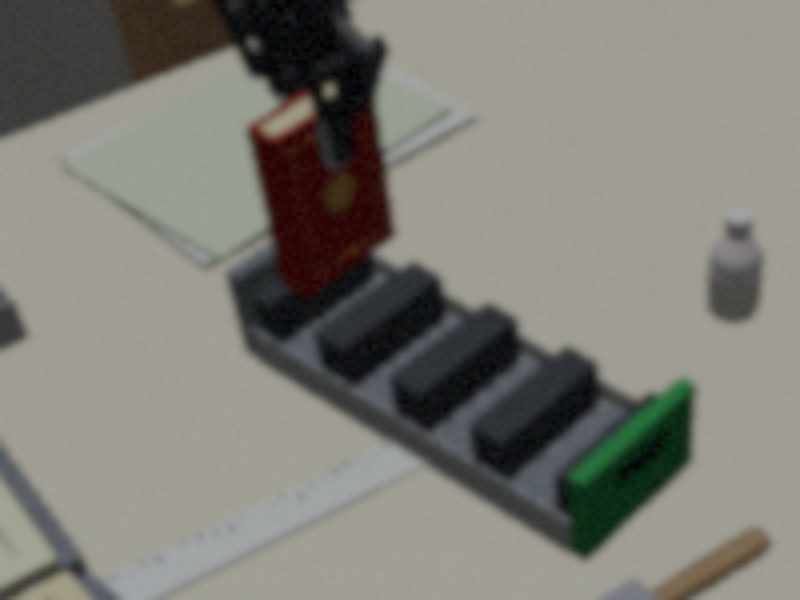

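The crop shows the red volume held upright and square above the far bay (bottom edge around (340,265) in the crop). I'll lower it.

```bash
python3 -m inch '[[[0,0.09,0.3],[0,0,0]],[[0,0,0.6],[0,0,0]],[[0,0,0.5],[0,0,0]],[[0,0,0.3],[0,0,0]],[[0,0,0.2],[0,0,0]]]' >/dev/null
python3 -m inch '[[[0,0,0.1],[0,0,0]],[[0,0,0.07],[0,0,0]],[[0,0,0.05],[0,0,0]],[[0,0,0],[0,0,0]],[[0,0,0],[0,0,0]]]' >/dev/null
python3 to.py 527.9 -343 115 11
```

```text
t 9.53 pos [ 528.5 -343.5  117.4] turn [ 0. -0.  0.] shift after turn [-0.02 -0.02  0.08] open 25.2 grip 59.3 ft [-0.4  0.2 -2.6]
```

```bash
python3 -m inch '[[[0,0,0.04],[0,0,0]],[[0,0,0.04],[0,0,0]],[[0,0,0.02],[0,0,0]],[[0,0,0],[0,0,0]],[[0,0,0],[0,0,0]]]' >/dev/null
python3 to.py 527.9 -343 115 11
```

```text
t 10.15 pos [ 528.5 -343.5  115.7] turn [ 0.01 -0.01  0.  ] shift after turn [-0.02 -0.02  0.02] open 25.7 grip 60.5 ft [-2.6  0.9  6.9]
```

```bash
python3 -m inch '[[[0,0,0],[0,0,0]],[[0,0,0],[0,0,0]],[[0,0,0],[0,0,0]],[[0,0,-0.2],[0,0,0]],[[0,0,-0.5],[0,0,0]]]' 90
python3 -m inch '[[[0,0,-0.9],[0,0,0]],[[0,0,-0.9],[0,0,0]],[[0,0,-0.9],[0,0,0]],[[0,-0.5,0],[0,0,0.28]],[[0,-1,0],[0,0,0.28]]]' >/dev/null
python3 to.py 515 220.8 220 8.2
python3 - <<'E'
from h import *
p,d=vision.grab_frame("scene");I=cv2.cvtColor(p,cv2.COLOR_RGB2BGR)
cv2.imwrite("pics/s2.png",cv2.resize(I[40:190,100:300],None,fx=3,fy=3))
E
```

```text
time: 10.78
eef_pos: [528.2, -343.2, 135.3]
tcp_rot: [-0.0, 0.995, 0.096, -0.001]
ft_force: [0.6, 0.5, 1.2]
opening: 55.2
grasp_force: 0.0
t 11.40 pos [ 520.6 -299.6  217.7] turn [ 0.02 -0.02 -0.02] shift after turn [  2.29 -17.2   -0.08] open 55.2 grip 0.0 ft [ 0.1  0.  -0.4]
```

View pics/s2.png

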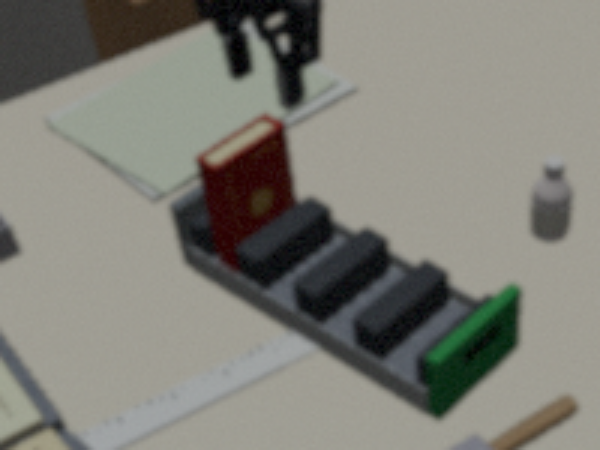

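The red volume stands upright in the far bay (crop around (250,195)). Next is blue.

```bash
for i in 1 2 3; do python3 -m inch '[[[0.13,-1,0],[0,0,0]],[[0.13,-1,0],[0,0,0]],[[0.13,-1,0],[0,0,0]],[[0.13,-1,0],[0,0,0]],[[0.13,-1,0],[0,0,0]]]' >/dev/null; done
python3 -m inch '[[[0.13,-1,0],[0,0,0]],[[0.13,-0.8,0],[0,0,0]],[[0.08,-0.4,0],[0,0,0]],[[0,0,0],[0,0,0]],[[0,0,0],[0,0,0]]]' >/dev/null
python3 to.py 515 220.8 115 8.2
```

```text
t 13.95 pos [514.9 220.7 216.3] turn [ 0. -0. -0.] shift after turn [ 0.   -0.    3.38] open 54.9 grip 0.0 ft [ 0.3 -0.   0. ]
```

```bash
python3 -m inch '[[[0,0,0.8],[0,0,0]],[[0,0,0.9],[0,0,0]],[[0,0,0.9],[0,0,0]],[[0,0,0.5],[0,0,0]],[[0,0,0.28],[0,0,0]]]'
python3 -m inch '[[[0,0,0],[0,0,0]],[[0,0,0],[0,0,0]],[[0,0,0],[0,0,0]],[[0,0,0],[0,0,0]],[[0,0,0],[0,0,0]]]' 255
python3 -m inch '[[[0,0,0],[0,0,0]],[[0,0,0],[0,0,0]],[[0,0,-0.1],[0,0,0]],[[0,0,-0.3],[0,0,0]],[[0,0,-0.5],[0,0,0]]]'
python3 to.py 514.2 -272.3 220 11
```

```text
time: 14.58
eef_pos: [514.9, 220.9, 114.4]
tcp_rot: [0.0, 0.997, 0.071, -0.0]
ft_force: [0.7, 0.9, 0.4]
opening: 55.5
grasp_force: 0.0
time: 15.2
eef_pos: [515.3, 221.6, 115.6]
tcp_rot: [-0.0, 0.997, 0.072, 0.001]
ft_force: [0.0, -0.0, 5.6]
opening: 23.4
grasp_force: 59.5
time: 15.82
eef_pos: [514.4, 221.4, 142.0]
tcp_rot: [0.0, 0.997, 0.072, -0.001]
ft_force: [1.3, 0.3, -1.7]
opening: 23.3
grasp_force: 58.7
t 15.82 pos [514.4 221.4 142. ] turn [ 0.    0.02 -0.56] shift after turn [-3.15 16.15 -2.6 ] open 23.3 grip 58.7 ft [ 1.3  0.3 -1.7]
```

```bash
python3 -m inch '[[[0,0,-0.8],[0,0,0]],[[0,0,-1],[0,0,0]],[[0,0,-0.7],[0,0,-0.28]],[[0,0.3,0],[0,0,-0.28]],[[-0.1,0.75,0],[0,0,0]]]' >/dev/null
for i in 1 2 ; do python3 -m inch '[[[-0.2,1,0],[0,0,0]],[[-0.2,1,0],[0,0,0]],[[-0.2,1,0],[0,0,0]],[[-0.2,1,0],[0,0,0]],[[-0.2,1,0],[0,0,0]]]' >/dev/null; done
python3 -m inch '[[[-0.2,1,0],[0,0,0]],[[-0.2,1,0],[0,0,0]],[[-0.2,1,0],[0,0,0]],[[-0.2,1,0],[0,0,0]],[[-0.2,0.8,0],[0,0,0]]]' >/dev/null
python3 -m inch '[[[-0.05,0.3,0],[0,0,0]],[[0,0,0],[0,0,0]],[[0,0,0.5],[0,0,0]],[[0,0,0.8],[0,0,0]],[[0,0,0],[0,0,0]]]' >/dev/null
python3 to.py 514.2 -272.3 112.5 11
```

```text
t 18.95 pos [ 513.3 -270.4  175.4] turn [-0.05  0.04  0.02] shift after turn [0.02 0.07 2.1 ] open 23.4 grip 59.0 ft [-0.9  0.4 -1. ]
```

```bash
python3 -m inch '[[[0.02,0.07,0.3],[0,0,0]],[[0,0,0.6],[0,0,0]],[[0,0,0.5],[0,0,0]],[[0,0,0.3],[0,0,0]],[[0,0,0.2],[0,0,0]]]' >/dev/null
python3 to.py 514.2 -272.3 112.5 11
python3 -m inch '[[[0,0,0.1],[0,0,0]],[[0,0,0.06],[0,0,0]],[[0,0,0.04],[0,0,0]],[[0,0,0],[0,0,0]],[[0,0,0],[0,0,0]]]' >/dev/null
python3 to.py 514.2 -272.3 112.5 11
```

```text
t 19.57 pos [ 515.5 -274.2  120.4] turn [0. 0. 0.] shift after turn [-0.03 -0.07  0.26] open 23.0 grip 59.2 ft [ 0.3 -1.2 -1.8]
t 20.20 pos [ 515.5 -274.2  115. ] turn [ 0. -0.  0.] shift after turn [-0.03 -0.07  0.08] open 23.2 grip 59.2 ft [-0.4 -0.5 -1.7]
```

```bash
python3 -m inch '[[[0,-0.05,0.04],[0,0,0]],[[0,0,0.04],[0,0,0]],[[0,0,0.02],[0,0,0]],[[0,0,0],[0,0,0]],[[0,0,0],[0,0,0]]]' >/dev/null
python3 to.py 514.2 -272.3 112.5 11
```

```text
t 20.82 pos [ 515.1 -272.7  112.7] turn [ 0. -0.  0.] shift after turn [-0.03 -0.02  0.01] open 23.5 grip 60.1 ft [-1.8  2.1  4.6]
```

Contact. I'll release, retreat and go to brown (506.2, 290.7, 8.4°).

```bash
python3 -m inch '[[[0,0,0],[0,0,0]],[[0,0,0],[0,0,0]],[[0,0,0],[0,0,0]],[[0,0,-0.2],[0,0,0]],[[0,0,-0.5],[0,0,0]]]' 90
python3 -m inch '[[[0,0,-0.9],[0,0,0]],[[0,0,-0.9],[0,0,0]],[[0,0,-0.9],[0,0,0]],[[0,-0.5,0],[0,0,0.26]],[[0,-1,0],[0,0,0.26]]]' >/dev/null
python3 to.py 506.2 290.7 220 8.4
```

```text
time: 21.45
eef_pos: [514.8, -272.5, 133.0]
tcp_rot: [-0.0, 0.995, 0.096, -0.001]
ft_force: [0.1, 0.4, 0.8]
opening: 55.2
grasp_force: 0.0
t 22.07 pos [ 507.4 -228.9  215.3] turn [ 0.02 -0.02 -0.02] shift after turn [  2.49 -17.14  -0.16] open 55.0 grip 0.0 ft [ 0.4 -0.2  0.6]
```

```bash
for i in 1 2 3; do python3 -m inch '[[[0.14,-1,0],[0,0,0]],[[0.14,-1,0],[0,0,0]],[[0.14,-1,0],[0,0,0]],[[0.14,-1,0],[0,0,0]],[[0.14,-1,0],[0,0,0]]]' >/dev/null; done
python3 -m inch '[[[0.15,-1,0],[0,0,0]],[[0.14,-0.74,0],[0,0,0]],[[0.1,-0.4,0],[0,0,0]],[[0,0,0],[0,0,0]],[[0,0,0],[0,0,0]]]' >/dev/null
python3 to.py 506.2 290.7 122 8.4
```

```text
t 24.57 pos [505.9 290.4 213.7] turn [ 0.01  0.   -0.  ] shift after turn [ 0.01 -0.01  3.06] open 54.9 grip 0.0 ft [-0.4  0.2  0. ]
```

```bash
python3 -m inch '[[[0,0,0.7],[0,0,0]],[[0,0,0.8],[0,0,0]],[[0,0,0.8],[0,0,0]],[[0,0,0.5],[0,0,0]],[[0,0,0.26],[0,0,0]]]'
python3 -m inch '[[[0,0,0],[0,0,0]],[[0,0,0],[0,0,0]],[[0,0,0],[0,0,0]],[[0,0,0],[0,0,0]],[[0,0,0],[0,0,0]]]' 255
python3 -m inch '[[[0,0,0],[0,0,0]],[[0,0,0],[0,0,0]],[[0,0,-0.1],[0,0,0]],[[0,0,-0.3],[0,0,0]],[[0,0,-0.5],[0,0,0]]]'
python3 to.py 500.4 -201.7 220 11
```

```text
time: 25.2
eef_pos: [505.8, 290.6, 121.4]
tcp_rot: [0.0, 0.997, 0.073, -0.0]
ft_force: [0.2, 0.2, -0.2]
opening: 55.5
grasp_force: 0.0
time: 25.82
eef_pos: [506.2, 291.3, 122.6]
tcp_rot: [-0.0, 0.997, 0.073, 0.001]
ft_force: [0.4, -0.7, 3.9]
opening: 29.2
grasp_force: 59.6
time: 26.45
eef_pos: [505.4, 291.1, 149.1]
tcp_rot: [0.0, 0.997, 0.073, -0.001]
ft_force: [0.3, 0.2, -1.8]
opening: 29.4
grasp_force: 59.2
t 26.45 pos [505.4 291.1 149.1] turn [ 0.    0.02 -0.52] shift after turn [-3.3  16.09 -2.36] open 29.4 grip 59.2 ft [ 0.3  0.2 -1.8]
```

```bash
python3 -m inch '[[[0,0,-0.8],[0,0,0]],[[0,0,-1],[0,0,0]],[[0,0,-0.5],[0,0,-0.26]],[[0,0.3,0],[0,0,-0.26]],[[-0.1,0.75,0],[0,0,0]]]' >/dev/null
for i in 1 2 ; do python3 -m inch '[[[-0.21,1,0],[0,0,0]],[[-0.21,1,0],[0,0,0]],[[-0.21,1,0],[0,0,0]],[[-0.21,1,0],[0,0,0]],[[-0.21,1,0],[0,0,0]]]' >/dev/null; done
python3 -m inch '[[[-0.21,1,0],[0,0,0]],[[-0.21,1,0],[0,0,0]],[[-0.21,1,0],[0,0,0]],[[-0.21,1,0],[0,0,0]],[[-0.21,0.74,0],[0,0,0]]]' >/dev/null
python3 -m inch '[[[-0.05,0.3,0],[0,0,0]],[[0,0,0],[0,0,0]],[[0,0,0.5],[0,0,0]],[[0,0,0.6],[0,0,0]],[[0,0,0],[0,0,0]]]' >/dev/null
python3 to.py 500.4 -201.7 119.6 11
```

```text
t 29.57 pos [ 499.7 -200.1  183. ] turn [-0.03  0.04  0.02] shift after turn [0.01 0.06 2.11] open 29.4 grip 59.5 ft [-0.2 -0.3 -1.8]
```

```bash
python3 -m inch '[[[0,0,0.3],[0,0,0]],[[0,0,0.6],[0,0,0]],[[0,0,0.5],[0,0,0]],[[0,0,0.3],[0,0,0]],[[0,0,0.2],[0,0,0]]]' >/dev/null
python3 -m inch '[[[0,0,0.1],[0,0,0]],[[0,0,0.06],[0,0,0]],[[0,0,0.04],[0,0,0]],[[0,0,0],[0,0,0]],[[0,0,0],[0,0,0]]]' >/dev/null
python3 to.py 500.4 -201.7 119.6 11
python3 -m inch '[[[0,0,0.04],[0,0,0]],[[0,0,0.04],[0,0,0]],[[0,0,0.02],[0,0,0]],[[0,0,0],[0,0,0]],[[0,0,0],[0,0,0]]]' >/dev/null
python3 to.py 500.4 -201.7 119.6 11
```

```text
t 30.82 pos [ 500.8 -201.6  122.2] turn [ 0. -0.  0.] shift after turn [-0.01  0.    0.09] open 29.4 grip 59.7 ft [-0.6  0.4 -2.8]
t 31.45 pos [ 500.7 -201.6  119.6] turn [ 0.01 -0.    0.  ] shift after turn [-0.01  0.   -0.  ] open 29.2 grip 60.4 ft [-2.9  0.7  5.4]
```

```bash
python3 -m inch '[[[0,0,0],[0,0,0]],[[0,0,0],[0,0,0]],[[0,0,0],[0,0,0]],[[0,0,-0.2],[0,0,0]],[[0,0,-0.5],[0,0,0]]]' 90
python3 -m inch '[[[0,0,-0.9],[0,0,0]],[[0,0,-0.9],[0,0,0]],[[0,0,-0.7],[0,0,0.4]],[[0,-0.5,0],[0,0,0.5]],[[0,-1,0],[0,0,0.48]]]' >/dev/null
python3 to.py 498.1 363.6 220 4.1
```

```text
time: 32.08
eef_pos: [500.4, -201.4, 140.3]
tcp_rot: [-0.0, 0.995, 0.096, -0.001]
ft_force: [-0.3, 0.8, 0.1]
opening: 55.1
grasp_force: 0.0
t 32.70 pos [ 495.2 -157.3  216.5] turn [ 0.02 -0.02 -0.03] shift after turn [  1.34 -17.31  -0.12] open 55.3 grip 0.0 ft [-0.4  0.9 -0.8]
```

```bash
for i in 1 2 3; do python3 -m inch '[[[0.08,-1,0],[0,0,0]],[[0.08,-1,0],[0,0,0]],[[0.08,-1,0],[0,0,0]],[[0.08,-1,0],[0,0,0]],[[0.08,-1,0],[0,0,0]]]' >/dev/null; done
python3 -m inch '[[[0.08,-1,0],[0,0,0]],[[0.06,-0.9,0],[0,0,0]],[[0,-0.4,0],[0,0,0]],[[0,0,0],[0,0,0]],[[0,0,0],[0,0,0]]]' >/dev/null
python3 to.py 498.1 363.6 112 4.1
```

```text
t 35.20 pos [497.9 362.7 215.2] turn [ 0.01 -0.   -0.  ] shift after turn [ 0.01 -0.03  3.44] open 55.4 grip 0.0 ft [ 0.  -0.5 -0.8]
```

```bash
python3 -m inch '[[[0,-0.03,0.8],[0,0,0]],[[0,0,0.9],[0,0,0]],[[0,0,0.9],[0,0,0]],[[0,0,0.55],[0,0,0]],[[0,0,0.28],[0,0,0]]]'
python3 -m inch '[[[0,0,0],[0,0,0]],[[0,0,0],[0,0,0]],[[0,0,0],[0,0,0]],[[0,0,0],[0,0,0]],[[0,0,0],[0,0,0]]]' 255
python3 -m inch '[[[0,0,0],[0,0,0]],[[0,0,0],[0,0,0]],[[0,0,-0.1],[0,0,0]],[[0,0,-0.3],[0,0,0]],[[0,0,-0.5],[0,0,0]]]'
python3 to.py 486.7 -131 220 11
```

```text
time: 35.83
eef_pos: [497.8, 363.9, 111.5]
tcp_rot: [0.0, 0.999, 0.036, -0.0]
ft_force: [0.2, 0.3, 0.7]
opening: 55.6
grasp_force: 0.0
time: 36.45
eef_pos: [498.2, 364.8, 113.0]
tcp_rot: [-0.0, 0.999, 0.036, 0.001]
ft_force: [-0.5, -0.6, 6.1]
opening: 21.5
grasp_force: 59.6
time: 37.08
eef_pos: [497.3, 364.3, 139.2]
tcp_rot: [0.0, 0.999, 0.036, -0.001]
ft_force: [0.3, -0.6, -2.5]
opening: 21.2
grasp_force: 58.8
t 37.08 pos [497.3 364.3 139.2] turn [ 0.01  0.02 -1.38] shift after turn [-3.5  16.14 -2.69] open 21.2 grip 58.8 ft [ 0.3 -0.6 -2.5]
```

```bash
python3 -m inch '[[[0,0,-0.8],[0,0,0]],[[0,0,-1],[0,0,0]],[[0,0,-0.85],[0,0,-0.45]],[[0,0.3,0],[0,0,-0.5]],[[-0.1,0.75,0],[0,0,-0.43]]]' >/dev/null
for i in 1 2 ; do python3 -m inch '[[[-0.21,1,0],[0,0,0]],[[-0.21,1,0],[0,0,0]],[[-0.21,1,0],[0,0,0]],[[-0.21,1,0],[0,0,0]],[[-0.21,1,0],[0,0,0]]]' >/dev/null; done
python3 -m inch '[[[-0.21,1,0],[0,0,0]],[[-0.21,1,0],[0,0,0]],[[-0.21,1,0],[0,0,0]],[[-0.21,1,0],[0,0,0]],[[-0.21,0.74,0],[0,0,0]]]' >/dev/null
python3 -m inch '[[[-0.15,0.35,0],[0,0,0]],[[0,0,0],[0,0,0]],[[0,0,0.5],[0,0,0]],[[0,0,0.8],[0,0,0]],[[0,0,0],[0,0,0]]]' >/dev/null
python3 to.py 486.7 -131 110 11
```

```text
t 40.20 pos [ 487.6 -129.1  178.5] turn [-0.03  0.03  0.01] shift after turn [-0.04  0.06  2.28] open 21.1 grip 58.8 ft [ 0.6  0.4 -1.6]
```

```bash
python3 -m inch '[[[-0.04,0,0.4],[0,0,0]],[[0,0,0.6],[0,0,0]],[[0,0,0.55],[0,0,0]],[[0,0,0.3],[0,0,0]],[[0,0,0.2],[0,0,0]]]' >/dev/null
python3 -m inch '[[[0,0,0.1],[0,0,0]],[[0,0,0.06],[0,0,0]],[[0,0,0.04],[0,0,0]],[[0,0,0],[0,0,0]],[[0,0,0],[0,0,0]]]' >/dev/null
python3 to.py 486.7 -131 110 11
```

```text
t 41.45 pos [ 487.4 -130.7  112.2] turn [ 0. -0.  0.] shift after turn [-0.03  0.01  0.07] open 21.4 grip 58.9 ft [-0.2  0.3 -1.8]
```

```bash
python3 -m inch '[[[0,0,0.04],[0,0,0]],[[0,0,0.03],[0,0,0]],[[0,0,0.02],[0,0,0]],[[0,0,0],[0,0,0]],[[0,0,0],[0,0,0]]]' >/dev/null
python3 to.py 486.7 -131 110 11
```

```text
t 42.08 pos [ 487.4 -130.7  110. ] turn [ 0. -0.  0.] shift after turn [-0.02  0.    0.  ] open 21.4 grip 59.9 ft [-1.9  0.4  5.4]
```

Release, rise well clear and back off toward the robot, then check all four.

```bash
python3 -m inch '[[[0,0,0],[0,0,0]],[[0,0,0],[0,0,0]],[[0,0,0],[0,0,0]],[[0,0,-0.2],[0,0,0]],[[0,0,-0.5],[0,0,0]]]' 90
for i in 1 2; do python3 -m inch '[[[0,-0.2,-0.9],[0,0,0]],[[0,-0.5,-0.9],[0,0,0]],[[0,-1,-0.7],[0,0,0]],[[0,-1,0],[0,0,0]],[[0,-1,0],[0,0,0]]]' >/dev/null; done
python3 - <<'E'
from h import *
np.set_printoptions(precision=1,suppress=True)
c0=np.array([507.3,-237]);a=np.radians(11);E=np.array([[np.cos(a),np.sin(a)],[-np.sin(a),np.cos(a)]])
for n in("top","scene"):
    p,d=vision.grab_frame(n);P=cloud(n,d);I=cv2.cvtColor(p,cv2.COLOR_RGB2BGR)
    cv2.imwrite(f"pics/{n}9.png",cv2.resize(I[40:190,100:300] if n=="scene" else I[170:290,270:430],None,fx=3,fy=3))
    x,y,z=np.moveaxis(P,-1,0);m=(z>105)&(z<155)&(y>-420)&(y<-90)&(x>400)&(x<620)
    k,l,st,ce=cv2.connectedComponentsWithStats(m.astype(np.uint8),connectivity=4)
    for i in range(1,k):
        if st[i,4]<40: continue
        Q=P[l==i];r=cv2.minAreaRect(Q[:,:2].astype(np.float32));print(n,"rack xy",E@(np.array(r[0])-c0),np.array(r[1]),r[2],"z",np.median(Q[:,2]))
s=ctrl.sense();print(s["time"],s["eef_pos"])
E
```

```text
time: 42.7
eef_pos: [487.0, -130.5, 130.7]
tcp_rot: [-0.0, 0.995, 0.096, -0.001]
ft_force: [-0.0, 0.3, -0.4]
opening: 55.7
grasp_force: 0.0
top rack xy [   0.8 -107.4] [85.8 27.6] 11.482766151428223 z 136.33340278016385
top rack xy [ -1.4 -35.2] [84.6 25.9] 10.565549850463867 z 133.63618474470127
top rack xy [-1.1 37.2] [89.6 31.2] 10.742177963256836 z 140.99955972192777
top rack xy [ -0.9 109.9] [80.8 22.8] 11.822406768798828 z 131.4880998077308
scene rack xy [   3.2 -108.6] [88.5 29.9] 10.626995086669922 z 130.41147699964733
scene rack xy [  2.1 -36.5] [87.  28.4] 12.126455307006836 z 129.51211795706388
scene rack xy [ 1.8 36. ] [91.6 33. ] 10.526444435119629 z 136.21709987748187
scene rack xy [  2.3 108.7] [83.6 24.3] 11.346123695373535 z 128.6539759122743
44.05 [444.3  89.3 281.6]
```

View pics/scene9.png

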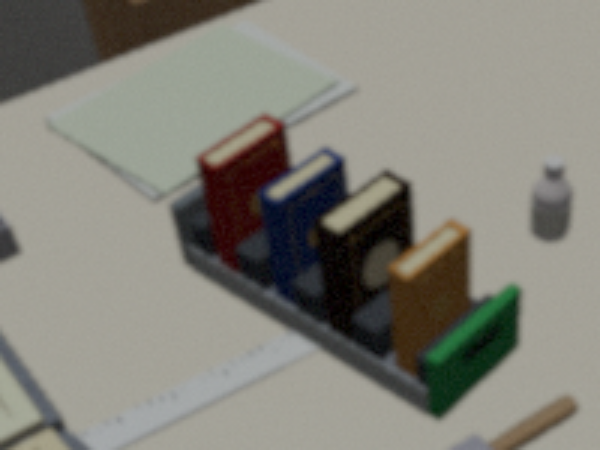

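View pics/top9.png

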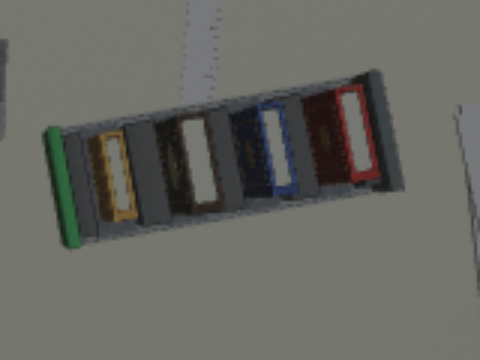

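All four stand upright, square and centred, with at most 3 mm offset. From the green end (crop (60,190)) they run ochre, brown, blue, red. The robot is clear.

```bash
python3 -m inch '[[[0,0,0],[0,0,0]],[[0,0,0],[0,0,0]],[[0,0,0],[0,0,0]],[[0,0,0],[0,0,0]],[[0,0,0],[0,0,0]]]' >/dev/null; python3 -c "
from workcell import ctrl
print(ctrl.hand_in())"
```

```text
the job is handed in; nothing more can be done
None
```

All four volumes now stand upright and square in the return rack, running ochre, brown, blue, red from its green end as they did in the airing rack, and the job is handed in at about 45 s; the hand-in gave no verdict.

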